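# Unclamp the vegetable box and hold its lid on the balance

## Task

The lid of the wooden vegetable box is held shut by a swing-over clamp arm. Swing the clamp arm back over its centre, off the lid, until it lies open by itself, and let go of it; then take the lid by its pull bar, raise it to its balance point, where it would fall neither shut nor backwards, and keep holding it still there by the bar: the program finishes while holding it. Do not lift the lid against the clamp, let the lid drop or go over backwards, or disturb the spice jar, tumbler and salt shaker standing round the box.

Things in the scene. Friction and masses are not known exactly. Their poses are not given: they have to be found in the camera images.
- veg_box: Wooden vegetable box, fixed on the worktop, 120 deep (its x) x 160 wide (its y), back and side walls 85 high, front wall 54. Origin: centre of its underside. Box x points to its back, where the lid is hinged; its front (-x) has the lid's pull bar; y to its left, z up. The clamp is on its left (+y) side. Place and yaw vary. An onion and garlic are fixed inside.
- lid (a joint): Lid angle, rad: 0 shut (panel level, top at z = 93 mm), growing as the front edge rises; stop at 2.4. L-shaped wooden lid, 0.28 to 0.56 kg, free hinge, no spring. Its front flap puts the centre of mass below the panel, so the balance point is 1.73 rad, the panel 0.16 rad (9 degrees) past plumb, leaning back; short of it the lid falls shut, past it backwards.
- lid_hinge (a point): Middle of the lid's hinge line, box frame (64, 0, 89) mm; the line is along box y. The lid's top panel is 8 mm thick and 160 wide; its front flap, 14 mm thick, reaches 64 mm below the hinge line when shut, its outer face 139 mm in front of the hinge line.
- lid_handle (a point): Middle of the lid's pull bar: round steel, 12 mm thick, 114 long, parallel to the hinge line, 42 mm in front of the flap on two stems 98 mm apart. It moves on a circle of radius 181 mm about the hinge line: shut at box (-117, 0, 89) mm, at the balance point at box (93, 0, 268). The bar can turn in the fingers, the tool still pointing down.
- clamp (a joint): Clamp arm angle, rad: 0 lying level over the lid, its rubber foot on the lid; growing as it swings up and over to the left (box +y); stop at 2.3. No spring: by its weight (0.12 to 0.2 kg) it falls back onto the lid below about 1.6 rad and falls open above; over 2 counts as open.
- clamp_pivot (a point): Point on the clamp's pivot axis, level with clamp_grip: box frame (-5, 102, 125) mm; the axis is along box x. The steel arm and its bracket (34 mm wide with its pin) are 40 mm farther back, at box x = 35 mm.
- clamp_grip (a point): Grip point on the clamp's bar: round steel, 12 mm thick, parallel to box x, reaching forward from the arm's end to 34 mm in front of this point; the arm is 40 mm behind it. Moves on a circle of radius 75 mm about the pivot: shut at box (-5, 27, 125) mm, 32 mm above the lid; at 2.3 rad at box (-5, 152, 181). The bar can turn in the fingers.
- spice: Spice jar with a green cap, 46 x 46 x 106 mm, standing near the box; origin at the centre of its underside. Leave it alone.
- tumbler: Grey tapered tumbler, 73 x 73 x 96 mm, standing near the box; origin at the centre of its underside. Leave it alone.
- salt: Salt shaker with a grey top, 44 x 44 x 90 mm, standing near the box; origin at the centre of its underside. Leave it alone.

How it is judged:
By the outcome, as a careful person would: the job done as asked, in the order asked, and still so for the second after the job is handed in, while the arm keeps its last pose, push and grip.
It also fails if it takes over 53 s, if anything falls off the work surface, if the arm or the gripper's body presses on something with over 40 N, if the wrist force passes 120 N, or if a joint passes its speed limit or range.

## Robot

A 6-joint arm with a two-finger parallel gripper is mounted at the origin on a cart in front of the work surface, level with it; the furniture and walls round the work are solid. World frame = base frame: x ahead of the robot, y to its left, z up, the work surface at z = 0. Lengths are in m, angles in degrees, forces in N, time in s.
With the tool pointing down it reaches from about 0.3 to 0.875 m from the base axis. Payload 4.2 kg.
Tool frame: the origin (TCP) lies at the very end of the fingers, on their centre line; the grasp point (between the pads) lies 19 mm behind it; z points along the fingers, y is the line along which they close (so a half turn about z gives the same grasp; the last joint's range is limited). The gripper opens to 85 mm and grips with 20 to 120 N. Pads are 22 mm wide; open, the fingers measure 114 mm over their backs; the gripper's body (76 mm by 85 mm) begins 54 mm behind the grasp point. The pads swing forward as they close: fully open they stand 13 mm farther back than shut.
Start: joints at [-66.005, 18.312, 89.639, -0, 72.044, -1.146], TCP at [0.244, -0.521, 0.231] pointing down, gripper open.
Joint ranges: [-177.97, 177.97], [-48.28, 115.42], [12.27, 149.76], [-77.06, 257.06], [2.81, 150.46], [-146.56, 146.56]. Speed limits (degrees/s): [147.25, 147.25, 180, 180, 180, 180].

## Interface

Orientations are given as a 3x3 rotation matrix whose columns are the frame's x, y, z axes.
In Python, from bench import ctrl gives the robot as it stands.
- The arm moves only by the shell command python3 -m pendant 'ROWS' [FORCE]. ROWS is text: rows parted by semicolons, each of 7 numbers parted by spaces: the shift along the tool's x, y, z in cm, then the turn, a rotation vector about the tool's x, y, z in degrees, then the finger opening in cm, from 0 to 8.54. In form: x y z wx wy wz claw; .... A call has 1 to 5 rows; each row is the pose to reach, as a shift and turn from the pose commanded when the call began, along the tool's axes at that moment; what a row does not reach only later rows make up. A row lasts 1/12 s, in which the tool goes at most 41.7 mm and 7.16 degrees, less where a joint would pass 70% of its speed; a pose out of reach is approached as far as the arm can. A call with a gripper value outside its range is refused whole. The fingers move at their own pace and stop on an object; FORCE is the grip in N (left out, the last holds). Time passes only in rows, so rows that repeat a pose let the fingers close. It gives the time, the measured TCP pose, the force, the opening and the grip force at its end, in the units of the state.
- ctrl.get_state(): the state, without advancing time (a new reading comes with each control period).
- ctrl.grab_frame(name): name is "scene" or "top" or "wrist"; returns the picture (384x512x3 uint8, red, green, blue); there is no depth.
- ctrl.get_calibration(name): a dict with "intrinsics" (3x3 intrinsics, pixels), "world_to_cam" (4x4, takes a point from world to camera coordinates). Camera axes: x right, y down, z forward; pixel columns grow to the right and rows downward; lengths in m; the calibration is good to about 2 mm. A picture is of the moment at which its call begins: read the wrist's pose just before it. get_calibration takes no time and is no camera call; for the wrist camera it gives the pose at the moment of the call.
- ctrl.job_done(): hands the job in; it is judged then, once.
The state is a dict: "t": time; "q": joint angles; "qvel": joint speeds; "effort": joint torques, N m; "tool_pos": TCP position; "ee_rot": TCP orientation; "force": force on the tool from outside, world axes, zero at the start; "wrist_torque": the same for the moment, N m; "width": finger opening in m; "grasp_force": force on a finger pad.
Only numpy, scipy, OpenCV 4.12 (cv2) and the standard library are available. Lean on these libraries where they do the work, as an engineer would, in place of code of your own. Each camera call takes 0.05 s, during which the arm holds its last target. There are 200 camera calls.

## Working session

There is one attempt and no reset: what is moved stays moved. The work goes in short steps, Python scripts to look and compute and a shell command to move; the robot and the scene stay as the last step left them, time stands still between calls to the robot, and variables do not carry over. Pictures are saved under pics/ and viewed, at most 10 in all, crops included, and the job is handed in when it is done.

```bash
mkdir -p pics; ls; python3 - <<'E'
from bench import ctrl
import cv2,numpy as np
np.set_printoptions(precision=4,suppress=True)
for n in ("scene","top"):
    im=ctrl.grab_frame(n); cv2.imwrite(f"pics/{n}0.png",im[:,:,::-1])
    c=ctrl.get_calibration(n); print(n,c["intrinsics"],c["world_to_cam"])
s=ctrl.get_state(); print(s)
E
```

```text
pics
scene [[439.4911   0.     256.8458]
 [  0.     439.4911 191.7227]
 [  0.       0.       1.    ]] [[-0.8621 -0.5061  0.0261  0.5668]
 [-0.2388  0.3603 -0.9017  0.1186]
 [ 0.4469 -0.7836 -0.4315  0.9484]
 [ 0.      0.      0.      1.    ]]
top [[353.698    0.     255.4896]
 [  0.     353.698  195.2136]
 [  0.       0.       1.    ]] [[ 0.0813 -0.9967 -0.0018  0.2408]
 [-0.9676 -0.0785 -0.2401  0.5406]
 [ 0.2391  0.0212 -0.9708  0.8162]
 [ 0.      0.      0.      1.    ]]
{'t': 0.1, 'q': array([-66.0043,  18.3463,  89.699 ,   0.0008,  72.0434,  -1.1444]), 'qvel': array([-0.0745, -0.0814, -0.223 ,  0.0219, -0.0817, -0.0667]), 'effort': array([ -0.0002, -41.6411, -23.4705,   0.    ,   0.0049,   0.    ]), 'tool_pos': array([ 0.2441, -0.5201,  0.2306]), 'ee_rot': array([[ 0.9053,  0.4248, -0.0006],
       [ 0.4248, -0.9053,  0.0014],
       [ 0.    , -0.0015, -1.    ]]), 'force': array([0.0638, 0.3429, 0.9806]), 'wrist_torque': array([0.0023, 0.0147, 0.0295]), 'grasp_force': 0.0, 'width': 0.08543941237891672}
```

View pics/top0.png

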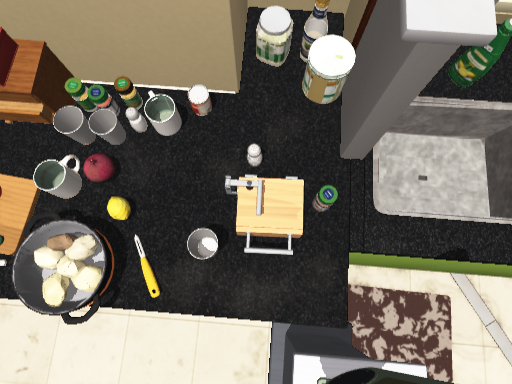

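View pics/scene0.png

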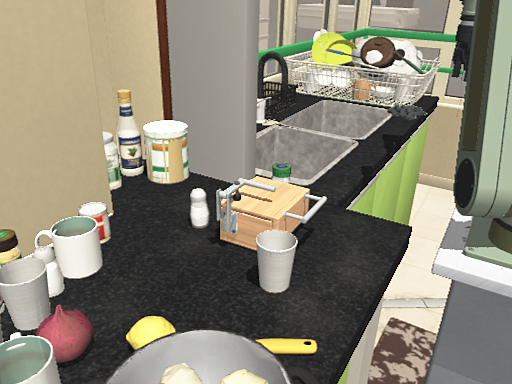

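The top view shows the lid at about (236–303, 178–236), the pull bar at row 251 (cols 245–293), and the clamp at (228–262, 180–213). The tumbler is at (203,244), the spice jar at (325,198) and the salt at (254,155). I'll zoom in on the box in both views.

```bash
python3 - <<'E'
import cv2,numpy as np
t=cv2.imread("pics/top0.png")[140:265,180:350]; s=cv2.imread("pics/scene0.png")[165:300,180:335]
a=cv2.resize(t,(400,294),interpolation=cv2.INTER_CUBIC)
t=cv2.resize(t,None,fx=4.7,fy=4.7,interpolation=cv2.INTER_CUBIC)
cv2.imwrite("pics/topz.png",t)
im=cv2.imread("pics/top0.png"); h=cv2.cvtColor(im,cv2.COLOR_BGR2HSV)
m=cv2.inRange(h,(8,60,120),(28,200,255)); m[:170]=0;m[245:]=0;m[:,:225]=0;m[:,315:]=0
c=max(cv2.findContours(m,0,1)[0],key=cv2.contourArea); print(cv2.minAreaRect(c),cv2.approxPolyDP(c,3,True)[:,0].tolist())
E
```

```text
((269.7308349609375, 206.72923278808594), (66.66668701171875, 58.63311767578125), 2.2906100749969482) [[239, 177], [260, 178], [263, 188], [262, 211], [256, 215], [256, 187], [249, 190], [238, 186], [237, 234], [246, 234], [247, 230], [254, 235], [302, 234], [302, 179]]
```

View pics/topz.png

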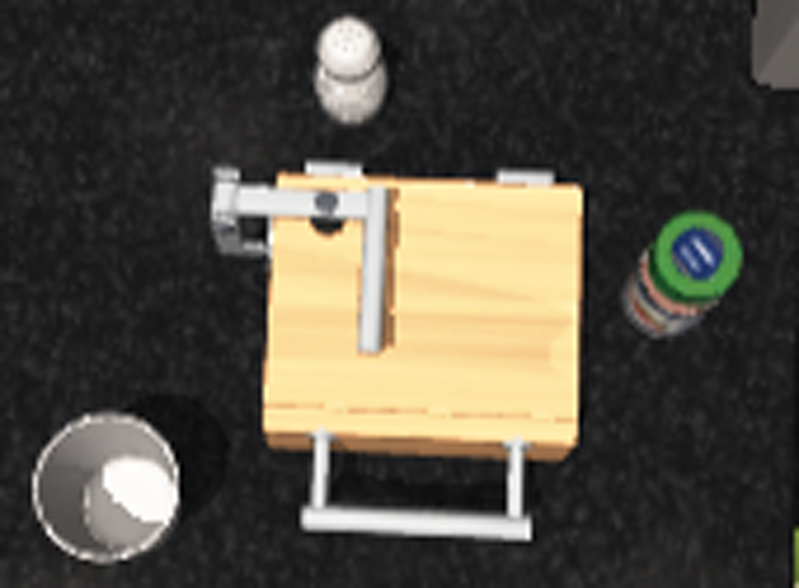

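The zoomed view shows the pull bar from (303,519) to (530,530), and the lid's back corners at (278,173) and (581,184). The clamp bar runs from (376,190) to its free end at (370,352). Next I'll fit the box pose from these.

```bash
cat > h.py <<'E'
import numpy as np
from bench import ctrl
np.set_printoptions(precision=4,suppress=True)
def ray(n,u,v,z):
    c=ctrl.get_calibration(n);K=c["intrinsics"];T=c["world_to_cam"]
    R=T[:3,:3];o=-R.T@T[:3,3];d=R.T@np.linalg.inv(K)@[u,v,1.]
    return o+d*(z-o[2])/d[2]
def proj(n,p):
    c=ctrl.get_calibration(n);q=c["intrinsics"]@(c["world_to_cam"]@[*p,1])[:3];return q[:2]/q[2]
E
python3 - <<'E'
from h import *
Z=lambda u,v,z:ray("top",180+u/4.7-.4,140+v/4.7-.4,z)
pts=[((303,519),(-117,57,89)),((530,530),(-117,-57,89)),((264,432),(-75,80,93)),((578,443),(-75,-80,93)),((370,352),(-39,27,125))]
W=np.array([Z(*a,b[2]/1e3)[:2] for a,b in pts]);B=np.array([b[:2] for _,b in pts])/1e3
wm,bm=W.mean(0),B.mean(0);H=(B-bm).T@(W-wm);th=np.arctan2(H[0,1]-H[1,0],H[0,0]+H[1,1])
R=np.array([[np.cos(th),-np.sin(th)],[np.sin(th),np.cos(th)]]);t=wm-R@bm
print(np.degrees(th),t,"\nres mm",1e3*(W-(B@R.T+t)))
f=lambda *b:np.r_[R@np.array(b[:2])/1e3+t,b[2]/1e3]
for n,b in dict(grip=(-5,27,125),piv=(-5,102,125),gopen=(-5,152,181),hand=(-117,0,89),hbal=(93,0,268),backL=(64,80,93),barb=(35,27,125)).items(): 
  p=f(*b);print(n,p,"top zoom",(proj("top",p)-[180,140])*4.7,"scene",proj("scene",p))
for n,a in dict(salt=(348,45,.09),spice=(698,250,.106),tumb=(106,487,.096)).items():
  p=Z(*a);print(n,p,"box",R.T@(p[:2]-t))
E
```

```text
2.2302806219648637 [0.4993 0.247 ] 
res mm [[-0.289  -0.2025]
 [-0.9774  0.8661]
 [-0.1867 -1.6406]
 [ 0.8158  1.0853]
 [ 0.6373 -0.1082]]
grip [0.4932 0.2738 0.125 ] top zoom [370.5954 283.5063] scene [259.9344 185.2614]
piv [0.4903 0.3487 0.125 ] top zoom [218.5847 277.2772] scene [241.6367 199.2873]
gopen [0.4884 0.3987 0.181 ] top zoom [100.364  244.9152] scene [227.8405 181.7786]
hand [0.3824 0.2424 0.089 ] top zoom [415.2755 521.389 ] scene [314.4714 208.6967]
hbal [0.5922 0.2506 0.268 ] top zoom [446.2229 -15.8786] scene [225.8548 106.7748]
backL [0.5601 0.3294 0.093 ] top zoom [273.8964 164.4248] scene [217.6418 201.334 ]
barb [0.5332 0.2753 0.125 ] top zoom [373.8194 205.3608] scene [242.9875 181.0724]
salt [0.6314 0.2975 0.09  ] box [0.134  0.0454]
spice [0.5293 0.111  0.106 ] box [ 0.0247 -0.137 ]
tumb [0.387  0.3976 0.096 ] box [-0.1063  0.1549]
```

```bash
cat >> h.py <<'E'
th=np.radians(2.23);Rb=np.array([[np.cos(th),-np.sin(th)],[np.sin(th),np.cos(th)]]);tb=np.array([.4993,.2470])
def rel():
    "tool pose in box frame mm (grasp point), tool x yaw rel. box"
    s=ctrl.get_state();R=s["ee_rot"];g=s["tool_pos"]-.019*R[:,2]
    y=np.degrees(np.arctan2(R[1,0],R[0,0]))-2.23
    print("t",round(s["t"],2),"grasp box mm",np.r_[Rb.T@(g[:2]-tb),g[2]]*1e3,"yaw",round(y,2),"zaxis",R[:,2],"q",s["q"],"F",s["force"],"w",round(s["width"],4),"gf",round(s["grasp_force"],1))
E
P="python3 -m pendant"
for i in 1 2 3 4 5; do :; done
$P '2.2 -2.5 0 0 0 0 8.5; 4.5 -4.9 0 0 0 0 8.5; 6.75 -7.35 0 0 0 0 8.5; 9 -9.8 0 0 0 0 8.5; 11.25 -12.25 0 0 0 0 8.5' 30
$P '2.2 -2.5 0 0 0 0 8.5; 4.5 -4.9 0 0 0 0 8.5; 6.75 -7.35 0 0 0 0 8.5; 9 -9.8 0 0 0 0 8.5; 11.25 -12.25 0 0 0 0 8.5'
$P '2.2 -2.5 0 0 0 0 8.5; 4.5 -4.9 0 0 0 0 8.5; 6.75 -7.35 0 0 0 0 8.5; 9 -9.8 0 0 0 0 8.5; 11.25 -12.25 0 0 0 0 8.5'
$P '2.2 -2.5 0 0 0 0 8.5; 4.5 -4.9 0 0 0 0 8.5; 6.75 -7.35 0 0 0 0 8.5; 9 -9.8 0 0 0 0 8.5; 11.25 -12.25 0 0 0 0 8.5'
$P '2.2 -2.5 0 0 0 5 8.5; 4.5 -4.9 0 0 0 10 8.5; 6.75 -7.35 0 0 0 15 8.5; 9 -9.8 0 0 0 20 8.5; 11.25 -12.25 0 0 0 22.9 8.5'
$P '0 0 0 0 0 0 8.5; 0 0 0 0 0 0 8.5'
python3 -c "from h import *;rel()"
```

```text
t: 0.52
tool_pos: [0.294, -0.3601, 0.2309]
ee_rot: [[0.906, 0.424, -0.0], [0.424, -0.906, 0.001], [-0.0, -0.001, -1.0]]
force: [1.1, 0.1, 0.8]
width: 0.0853
grasp_force: 0.0
t: 0.93
tool_pos: [0.3437, -0.2015, 0.2311]
ee_rot: [[0.905, 0.424, -0.0], [0.424, -0.905, 0.0], [-0.0, -0.0, -1.0]]
force: [1.4, 0.6, 0.5]
width: 0.0848
grasp_force: 0.0
t: 1.35
tool_pos: [0.3936, -0.0428, 0.2312]
ee_rot: [[0.905, 0.425, -0.0], [0.425, -0.905, -0.0], [-0.0, 0.0, -1.0]]
force: [0.2, -0.4, 0.8]
width: 0.0849
grasp_force: 0.0
t: 1.77
tool_pos: [0.4434, 0.1159, 0.231]
ee_rot: [[0.905, 0.425, -0.0], [0.425, -0.905, -0.0], [-0.001, 0.0, -1.0]]
force: [1.3, -1.3, -0.3]
width: 0.0847
grasp_force: 0.0
t: 2.18
tool_pos: [0.4932, 0.2745, 0.2308]
ee_rot: [[0.999, 0.036, -0.001], [0.036, -0.999, -0.001], [-0.001, 0.001, -1.0]]
force: [1.0, -0.1, 0.4]
width: 0.0853
grasp_force: 0.0
t: 2.35
tool_pos: [0.4931, 0.274, 0.2302]
ee_rot: [[0.999, 0.042, -0.002], [0.042, -0.999, -0.001], [-0.002, 0.001, -1.0]]
force: [-0.6, -0.8, -0.6]
width: 0.0851
grasp_force: 0.0
t 2.35 grasp box mm [ -5.1274  27.2165 249.227 ] yaw 0.18 zaxis [-0.0016 -0.0013 -1.    ] q [ 27.9018  17.4255  91.1042  -0.023   71.5825 115.5009] F [-0.5692 -0.7763 -0.6395] w 0.0851 gf 0.0
```

```bash
P="python3 -m pendant"
$P '0 0 2 0 0 0 6; 0 0 4.5 0 0 0 6; 0 0 7 0 0 0 6; 0 0 9 0 0 0 6; 0 0 10.5 0 0 0 6' |tail -3
$P '0 0 0.7 0 0 0 6; 0 0 1.4 0 0 0 6; 0 0 1.9 0 0 0 6; 0 0 1.9 0 0 0 6; 0 0 1.9 0 0 0 6'
$P '0 0 0 0 0 0 3; 0 0 0 0 0 0 2; 0 0 0 0 0 0 1; 0 0 0 0 0 0 0.5; 0 0 0 0 0 0 0.5' 25
$P '0 0 0 0 0 0 0.5; 0 0 0 0 0 0 0.5; 0 0 0 0 0 0 0.5; 0 0 0 0 0 0 0.5; 0 0 0 0 0 0 0.5'
python3 -c "from h import *;rel()"
```

```text
force: [1.0, 0.9, 0.1]
width: 0.06
grasp_force: 0.0
t: 3.18
tool_pos: [0.4936, 0.2729, 0.1079]
ee_rot: [[0.999, 0.039, 0.001], [0.039, -0.999, 0.0], [0.001, -0.0, -1.0]]
force: [-0.5, -0.6, 0.2]
width: 0.0599
grasp_force: 0.0
t: 3.6
tool_pos: [0.4935, 0.2734, 0.1077]
ee_rot: [[0.999, 0.039, 0.001], [0.039, -0.999, 0.001], [0.001, -0.001, -1.0]]
force: [-0.2, 1.1, 2.3]
width: 0.0113
grasp_force: 24.6
t: 4.02
tool_pos: [0.4935, 0.2734, 0.1077]
ee_rot: [[0.999, 0.039, 0.001], [0.039, -0.999, 0.001], [0.001, -0.001, -1.0]]
force: [-1.2, 3.8, 3.3]
width: 0.011
grasp_force: 24.8
t 4.02 grasp box mm [ -4.789   26.5954 126.6877] yaw -0.0 zaxis [ 0.0007  0.001  -1.    ] q [ 27.8019  23.3722 101.2313   0.0381  55.332  115.5512] F [-1.1716  3.7639  3.3476] w 0.011 gf 24.8
```

```bash
P="python3 -m pendant"
$P '0 -0.08 -1.12 0 0 0 0.5; 0 -0.34 -2.22 0 0 0 0.5; 0 -0.75 -3.26 0 0 0 0.5; 0 -1.31 -4.24 0 0 0 0.5; 0 -2.01 -5.11 0 0 0 0.5'
python3 -c "from h import *;rel()"
```

```text
t: 4.43
tool_pos: [0.4927, 0.2901, 0.1585]
ee_rot: [[0.999, 0.04, -0.0], [0.04, -0.999, -0.007], [-0.001, 0.007, -1.0]]
force: [2.8, -9.5, 2.9]
width: 0.0112
grasp_force: 24.5
t 4.43 grasp box mm [ -4.9179  43.4089 177.5077] yaw 0.07 zaxis [-0.0004 -0.0071 -1.    ] q [ 29.5233  21.2678  96.2471  -0.3844  62.7028 117.4032] F [ 2.776  -9.4659  2.8819] w 0.0112 gf 24.5
```

```bash
P="python3 -m pendant"
$P '0 -0.83 -0.76 0 0 0 0.5; 0 -1.76 -1.39 0 0 0 0.5; 0 -2.77 -1.88 0 0 0 0.5; 0 -3.85 -2.21 0 0 0 0.5; 0 -4.96 -2.37 0 0 0 0.5'
$P '0 -1.12 0 0 0 0 0.5; 0 -2.24 0.18 0 0 0 0.5; 0 -3.31 0.51 0 0 0 0.5; 0 -4.32 1.01 0 0 0 0.5; 0 -4.95 1.42 0 0 0 0.5'
$P '0 0 0 0 0 0 0.5; 0 0 0 0 0 0 0.5; 0 0 0 0 0 0 0.5'
python3 - <<'E'
from h import *;rel()
import cv2
for n in("scene",):cv2.imwrite("pics/s2.png",cv2.resize(ctrl.grab_frame(n)[60:300,120:400,::-1],None,fx=2,fy=2))
E
```

```text
t: 4.85
tool_pos: [0.4909, 0.3414, 0.184]
ee_rot: [[0.999, 0.039, 0.002], [0.039, -0.999, -0.002], [0.002, 0.003, -1.0]]
force: [0.0, -3.7, 4.1]
width: 0.0109
grasp_force: 25.9
t: 5.27
tool_pos: [0.4888, 0.3932, 0.1668]
ee_rot: [[0.999, 0.04, 0.0], [0.04, -0.999, -0.0], [0.0, 0.0, -1.0]]
force: [2.7, -2.8, 0.5]
width: 0.0111
grasp_force: 27.0
t: 5.52
tool_pos: [0.4888, 0.3923, 0.1674]
ee_rot: [[0.999, 0.039, 0.0], [0.039, -0.999, 0.0], [0.0, -0.0, -1.0]]
force: [3.1, 0.5, -2.2]
width: 0.0112
grasp_force: 26.8
t 5.52 grasp box mm [ -4.8067 145.547  186.367 ] yaw -0.0 zaxis [ 0.      0.0004 -1.    ] q [ 37.6836  25.4235  88.0357   0.0213  66.5253 125.4471] F [ 3.0543  0.549  -2.1799] w 0.0112 gf 26.8
```

View pics/s2.png

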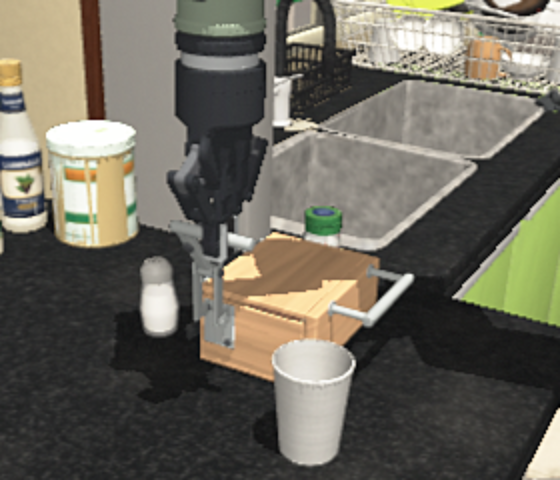

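The clamp arm is past centre at about 2.19 rad, in the gripper at view (215,240). The tumbler, salt shaker and spice jar haven't moved. Now I'll release it, lift away and turn towards the handle.

```bash
P="python3 -m pendant"
$P '0 0 0 0 0 0 1.5; 0 0 0 0 0 0 2.5; 0 0 0 0 0 0 4; 0 0 0 0 0 0 4; 0 0 0 0 0 0 4' |tail -3
$P '0 0 -1.5 0 0 0 4; 0 0 -3 0 0 0 4; 0 0 -5 0 0 0 4; 0 0 -7.5 0 0 0 4; 0 0 -8 0 0 0 4' |tail -3
$P '-2.2 2.9 0 0 0 0 4; -4.5 5.8 0 0 0 0 4; -6.7 8.7 0 0 0 0 4; -9 11.6 0 0 0 0 4; -11.2 14.55 0 0 0 0 4' |tail -3
$P '0 0 0 0 0 -7 4; 0 0 0 0 0 -14 4; 0 0 0 0 0 -21 4; 0 0 0 0 0 -28 4; 0 0 0 0 0 -35 4' |tail -3
$P '0 0 0 0 0 -7 4; 0 0 0 0 0 -14 4; 0 0 0 0 0 -21 4; 0 0 0 0 0 -28 4; 0 0 0 0 0 -35 4' |tail -3
$P '0 0 0 0 0 -7 4; 0 0 0 0 0 -14 4; 0 0 0 0 0 -20 4; 0 0 0 0 0 -20 4; 0 0 0 0 0 -20 4' |tail -3
python3 - <<'E'
from h import *;rel()
import cv2
a=[ctrl.grab_frame(n)[:,:,::-1] for n in("scene","wrist")]
cv2.imwrite("pics/s3.png",np.hstack([cv2.resize(a[0][100:292,150:374],(398,341)),cv2.resize(a[1],(400,341))]))
E
```

```text
force: [0.1, -0.5, 0.4]
width: 0.0398
grasp_force: 0.0
force: [0.8, 0.6, 0.6]
width: 0.0398
grasp_force: 0.0
force: [-0.3, -0.8, 0.7]
width: 0.0401
grasp_force: 0.0
force: [-0.5, -0.6, 0.4]
width: 0.0397
grasp_force: 0.0
force: [-0.7, 0.2, 0.0]
width: 0.0399
grasp_force: 0.0
force: [0.2, -0.2, -0.6]
width: 0.0395
grasp_force: 0.0
t 8.07 grasp box mm [-117.3067   -0.3597  266.4887] yaw 89.86 zaxis [-0.0006 -0.0004 -1.    ] q [ 30.9021   6.5516 102.8732  -0.0043  70.6186  28.8163] F [ 0.1922 -0.194  -0.5634] w 0.0395 gf 0.0
```

View pics/s3.png

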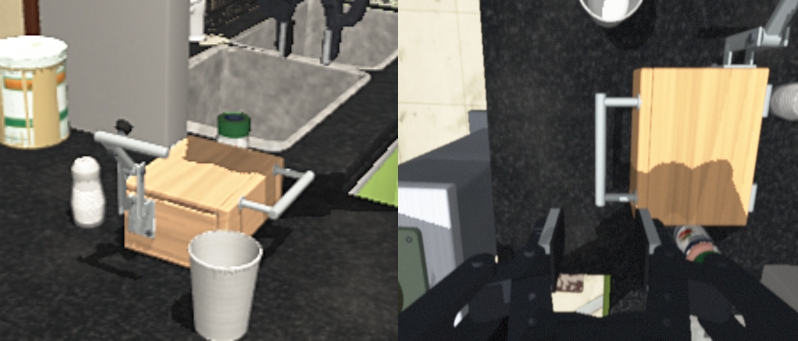

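The clamp arm lies open by itself on the left, the lid is still shut, and the bar is centred between the fingers in the wrist view. I'll descend onto it and grip.

```bash
P="python3 -m pendant"
$P '0 0 2.5 0 0 0 4; 0 0 6 0 0 0 4; 0 0 9 0 0 0 4; 0 0 11.5 0 0 0 4; 0 0 13.5 0 0 0 4' |tail -3
$P '0 0 1 0 0 0 4; 0 0 2 0 0 0 4; 0 0 3 0 0 0 4; 0 0 4 0 0 0 4; 0 0 4.2 0 0 0 4' |tail -3
$P '0 0 0 0 0 0 4; 0 0 0 0 0 0 2; 0 0 0 0 0 0 1; 0 0 0 0 0 0 0.5; 0 0 0 0 0 0 0.5' 40
$P '0 0 0 0 0 0 0.5; 0 0 0 0 0 0 0.5; 0 0 0 0 0 0 0.5; 0 0 0 0 0 0 0.5; 0 0 0 0 0 0 0.5'
python3 -c "from h import *;rel()"
```

```text
force: [0.9, 0.2, -0.3]
width: 0.04
grasp_force: 0.0
force: [-0.1, 0.9, 0.1]
width: 0.0405
grasp_force: 0.0
t: 9.42
tool_pos: [0.3833, 0.2426, 0.0716]
ee_rot: [[-0.039, 0.999, 0.002], [0.999, 0.039, 0.001], [0.001, 0.002, -1.0]]
force: [1.7, -1.2, 1.3]
width: 0.0103
grasp_force: 39.0
t: 9.83
tool_pos: [0.3833, 0.2426, 0.0715]
ee_rot: [[-0.039, 0.999, 0.002], [0.999, 0.039, 0.001], [0.001, 0.002, -1.0]]
force: [2.7, -0.4, 6.8]
width: 0.0103
grasp_force: 39.4
t 9.83 grasp box mm [-116.1351    0.0587   90.5169] yaw 90.02 zaxis [ 0.0021  0.0008 -1.    ] q [ 30.8904  17.52   117.9264  -0.0339  44.429   28.6675] F [ 2.7213 -0.3516  6.8425] w 0.0103 gf 39.4
```

```bash
python3 -c "
import numpy as np
f=lambda a:np.array([18.1*(1-np.cos(a)),-18.1*np.sin(a)])
for k in range(6):
  n=5; d=.3 if k<5 else .23
  print(k,[list(np.round(f(.3*k+d*(i+1)/n)-f(.3*k),2)) for i in range(n)])"
python3 -m pendant '0 0.03 -1.09 0 0 0 0.5; 0 0.13 -2.17 0 0 0 0.5; 0 0.29 -3.24 0 0 0 0.5; 0 0.52 -4.31 0 0 0 0.5; 0 0.81 -5.35 0 0 0 0.5'
python3 -c "from h import *;rel()"
```

```text
0 [[np.float64(0.03), np.float64(-1.09)], [np.float64(0.13), np.float64(-2.17)], [np.float64(0.29), np.float64(-3.24)], [np.float64(0.52), np.float64(-4.3)], [np.float64(0.81), np.float64(-5.35)]]
1 [[np.float64(0.35), np.float64(-1.03)], [np.float64(0.76), np.float64(-2.03)], [np.float64(1.24), np.float64(-3.01)], [np.float64(1.77), np.float64(-3.96)], [np.float64(2.35), np.float64(-4.87)]]
2 [[np.float64(0.64), np.float64(-0.88)], [np.float64(1.33), np.float64(-1.71)], [np.float64(2.07), np.float64(-2.51)], [np.float64(2.86), np.float64(-3.26)], [np.float64(3.69), np.float64(-3.96)]]
3 [[np.float64(0.87), np.float64(-0.65)], [np.float64(1.78), np.float64(-1.24)], [np.float64(2.72), np.float64(-1.79)], [np.float64(3.69), np.float64(-2.27)], [np.float64(4.69), np.float64(-2.69)]]
4 [[np.float64(1.02), np.float64(-0.36)], [np.float64(2.07), np.float64(-0.66)], [np.float64(3.13), np.float64(-0.9)], [np.float64(4.2), np.float64(-1.08)], [np.float64(5.28), np.float64(-1.18)]]
5 [[np.float64(0.83), np.float64(-0.04)], [np.float64(1.66), np.float64(-0.04)], [np.float64(2.5), np.float64(-0.0)], [np.float64(3.32), np.float64(0.07)], [np.float64(4.15), np.float64(0.18)]]
t: 10.25
tool_pos: [0.3905, 0.2427, 0.1241]
ee_rot: [[-0.039, 0.999, -0.0], [0.999, 0.039, 0.0], [0.0, -0.0, -1.0]]
force: [4.5, 1.0, -6.2]
width: 0.0102
grasp_force: 38.8
t 10.25 grasp box mm [-108.8583   -0.0272  143.1261] yaw 90.0 zaxis [-0.0004  0.0002 -1.    ] q [ 30.4164  13.9647 113.234    0.0273  52.8145  28.1721] F [ 4.471   1.0019 -6.2407] w 0.0102 gf 38.8
```

```bash
P="python3 -m pendant"
$P '0 0.35 -1.03 0 0 0 0.5; 0 0.76 -2.03 0 0 0 0.5; 0 1.24 -3.01 0 0 0 0.5; 0 1.77 -3.96 0 0 0 0.5; 0 2.35 -4.87 0 0 0 0.5'|grep -v rot
$P '0 0.64 -0.88 0 0 0 0.5; 0 1.33 -1.71 0 0 0 0.5; 0 2.07 -2.51 0 0 0 0.5; 0 2.86 -3.26 0 0 0 0.5; 0 3.69 -3.96 0 0 0 0.5'|grep -v rot
python3 -c "from h import *;rel()"
```

```text
t: 10.67
tool_pos: [0.4116, 0.2435, 0.172]
force: [-1.4, 2.4, -3.1]
width: 0.0103
grasp_force: 38.9
t: 11.08
tool_pos: [0.4447, 0.2447, 0.2121]
force: [-13.2, 0.1, 9.3]
width: 0.0107
grasp_force: 39.2
t 11.08 grasp box mm [-54.3076  -0.1587 231.1206] yaw 89.97 zaxis [-0.0153 -0.0013 -0.9999] q [27.3104 13.4484 99.4529  0.3637 67.9112 24.9764] F [-13.2037   0.0595   9.2829] w 0.0107 gf 39.2
```

```bash
P="python3 -m pendant"
$P '0 0 0 0 0 0 0.5; 0 0 0 0 0 0 0.5; 0 0 0 0 0 0 0.5'|grep -v rot
python3 - <<'E'
from h import *;rel();print(ctrl.get_state()["wrist_torque"])
import cv2
a=[ctrl.grab_frame(n)[:,:,::-1] for n in("scene","wrist")]
cv2.imwrite("pics/s4.png",np.hstack([cv2.resize(a[0][60:252,150:374],(398,341)),cv2.resize(a[1],(400,341))]))
E
```

```text
t: 11.33
tool_pos: [0.446, 0.2448, 0.2128]
force: [-10.9, 0.4, 10.3]
width: 0.0104
grasp_force: 39.8
t 11.33 grasp box mm [-53.1141  -0.1639 231.7651] yaw 89.97 zaxis [-0.0108 -0.0006 -0.9999] q [27.3035 13.4004 99.4173  0.2711 67.7478 24.9949] F [-10.8945   0.3608  10.2581] w 0.0104 gf 39.8
[ 0.0113  1.7601 -0.0176]
```

View pics/s4.png

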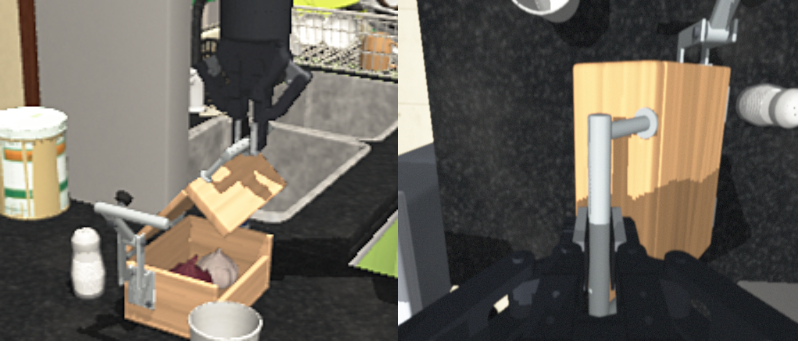

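The lid is about half open and the bar is held well. I'll relax the radial preload a little.

```bash
P="python3 -m pendant"
$P '0 -0.1 -0.1 0 0 0 0.5; 0 -0.15 -0.2 0 0 0 0.5; 0 -0.15 -0.2 0 0 0 0.5; 0 -0.15 -0.2 0 0 0 0.5'|grep -v rot
python3 -c "from h import *;rel()"
```

```text
t: 11.77
tool_pos: [0.4475, 0.2448, 0.2141]
force: [-5.4, -0.1, 2.3]
width: 0.0101
grasp_force: 39.4
t 11.77 grasp box mm [-51.7471  -0.1832 233.1287] yaw 90.0 zaxis [-0.0045 -0.0006 -1.    ] q [27.3321 13.3024 99.3403  0.0951 67.6052 25.0646] F [-5.4342 -0.1232  2.32  ] w 0.0101 gf 39.4
```

```bash
P="python3 -m pendant"
$P '0 0.87 -0.65 0 0 0 0.5; 0 1.78 -1.24 0 0 0 0.5; 0 2.72 -1.79 0 0 0 0.5; 0 3.69 -2.27 0 0 0 0.5; 0 4.69 -2.69 0 0 0 0.5'|grep -v rot
$P '0 0 0 0 0 0 0.5; 0 0 0 0 0 0 0.5; 0 0 0 0 0 0 0.5'|grep -v rot
python3 -c "from h import *;rel()"
```

```text
t: 12.18
tool_pos: [0.4949, 0.2466, 0.2427]
force: [-6.5, -0.6, 8.7]
width: 0.0105
grasp_force: 40.9
t: 12.43
tool_pos: [0.4959, 0.2466, 0.2427]
force: [-4.2, -0.9, 8.3]
width: 0.0099
grasp_force: 41.3
t 12.43 grasp box mm [ -3.4235  -0.2991 261.7347] yaw 89.99 zaxis [-0.0006  0.0001 -1.    ] q [25.2378 16.0097 91.2973  0.0193 72.7227 23.0079] F [-4.243  -0.8625  8.3337] w 0.0099 gf 41.3
```

```bash
P="python3 -m pendant"
$P '0 1.02 -0.5 0 0 0 0.5; 0 2.07 -0.82 0 0 0 0.5; 0 3.13 -1.08 0 0 0 0.5; 0 4.2 -1.26 0 0 0 0.5; 0 5.28 -1.36 0 0 0 0.5'|grep -v rot
$P '0 0 0 0 0 0 0.5; 0 0 0 0 0 0 0.5; 0 0 0 0 0 0 0.5'|grep -v rot
python3 -c "from h import *;rel()"
```

```text
t: 12.85
tool_pos: [0.5492, 0.2485, 0.2558]
force: [-1.9, -0.5, -1.4]
width: 0.0103
grasp_force: 40.6
t: 13.1
tool_pos: [0.5495, 0.2485, 0.2557]
force: [-1.5, -0.8, 6.1]
width: 0.0104
grasp_force: 41.1
t 13.1 grasp box mm [ 50.2306  -0.4005 274.7058] yaw 90.0 zaxis [ 0.0011 -0.0002 -1.    ] q [23.2642 20.0822 83.4555 -0.0384 76.4085 21.0482] F [-1.5296 -0.7907  6.1049] w 0.0104 gf 41.1
```

```bash
P="python3 -m pendant"
$P '0 0.8 -0.04 0 0 0 0.5; 0 1.6 -0.04 0 0 0 0.5; 0 2.4 0 0 0 0 0.5; 0 3.1 0.05 0 0 0 0.5; 0 3.6 0.1 0 0 0 0.5'|grep -v rot
$P '0 0.3 0.03 0 0 0 0.5; 0 0.5 0.06 0 0 0 0.5; 0 0.63 0.08 0 0 0 0.5; 0 0.63 0.08 0 0 0 0.5; 0 0.63 0.08 0 0 0 0.5'|grep -v rot
python3 - <<'E'
from h import *;rel()
import cv2
a=[ctrl.grab_frame(n)[:,:,::-1] for n in("scene","top")]
cv2.imwrite("pics/scene5.png",a[0]);cv2.imwrite("pics/top5.png",a[1])
cv2.imwrite("pics/s5.png",np.hstack([cv2.resize(a[0][60:252,190:320],(400,591),interpolation=2),cv2.resize(a[1][110:258,220:320],(399,591),interpolation=2)]))
c,s=np.cos,np.sin
def B(x,y,z):return np.r_[Rb@np.array([x,y])/1e3+tb,z/1e3]
def L(a,r,y,n): return B(64-r*c(a)+n*s(a),y,89+r*s(a)+n*c(a))  # n = panel-normal offset
for ang in(1.63,1.73,1.83):
  for nm,p in dict(barL=(181,57,0),barR=(181,-57,0),flapLbot=(139,80,-64),flapRbot=(139,-80,-64),flapLtop=(139,80,4)).items():
    q=L(ang,*p);u=proj("scene",q);v=proj("top",q);print(ang,nm,"s",(u-[190,60])*3.077,"t",(v-[220,110])*3.99+[400,0])
E
```

```text
t: 13.52
tool_pos: [0.5864, 0.2499, 0.2539]
force: [0.2, -2.4, 3.9]
width: 0.0102
grasp_force: 42.0
t: 13.93
tool_pos: [0.5913, 0.2501, 0.2529]
force: [-0.1, -3.1, 1.7]
width: 0.0106
grasp_force: 42.0
t 13.93 grasp box mm [ 92.0575  -0.4484 271.9361] yaw 90.01 zaxis [ 0.     -0.0009 -1.    ] q [21.9249 23.8316 78.0342 -0.048  78.1511 19.693 ] F [-0.0822 -3.1306  1.74  ] w 0.0106 gf 42.0
1.63 barL s [ 87.0374 165.0261] t [502.9905 134.7527]
1.63 barR s [176.1421 127.7079] t [733.7528 143.7752]
1.63 flapLbot s [159.8729 251.9364] t [453.6415 283.3299]
1.63 flapRbot s [274.1093 188.1915] t [767.9777 296.0192]
1.63 flapLtop s [ 65.892 238.82 ] t [461.5562 161.0339]
1.73 barL s [ 63.0614 163.7912] t [504.8693 102.5454]
1.73 barR s [153.6924 126.9206] t [733.59   111.4258]
1.73 flapLbot s [139.257  240.1164] t [454.6854 253.2814]
1.73 flapRbot s [255.799  178.2305] t [769.5619 265.9126]
1.73 flapLtop s [ 47.6779 237.93  ] t [463.2248 137.8281]
1.83 barL s [ 39.9954 165.3825] t [506.7788  72.9334]
1.83 barR s [131.9766 128.7066] t [732.9626  81.6587]
1.83 flapLbot s [118.267  230.6042] t [455.9549 223.29  ]
1.83 flapRbot s [237.0453 170.3031] t [770.7012 235.8362]
1.83 flapLtop s [ 30.1427 239.1719] t [464.9833 116.4093]
```

View pics/s5.png

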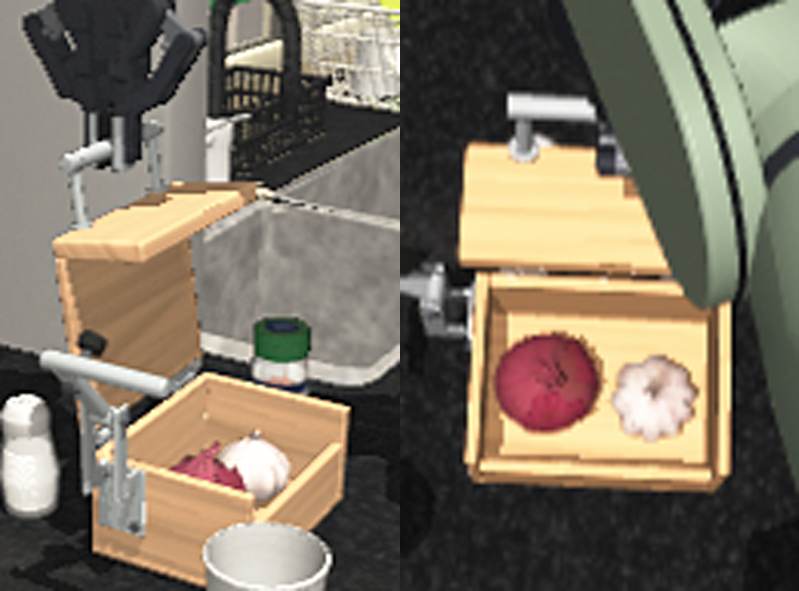

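The lid is near its balance point: the bar's left end is at (66,160) in the scene half and (508,106) in the top half. Predicted for 1.73 rad are (63,164) and (505,103). I'll refine the angle with edge profiles.

```bash
python3 - <<'E'
from h import *
import cv2
from scipy.optimize import brentq
im=cv2.imread("pics/top5.png").astype(float); h=cv2.cvtColor(im.astype(np.uint8),cv2.COLOR_BGR2HSV)
c,s=np.cos,np.sin
def L(a,r,y,n): return np.r_[Rb@np.array([64-r*c(a)+n*s(a),y])/1e3+tb,(89+r*s(a)+n*c(a))/1e3]
for col in(240,243,260,263):
  p=im[:,col,:].mean(1); print(col,"rows130-182",p[130:182].astype(int).tolist())
for y in(75,68,30):
  for a in(1.68,1.73): print(y,a,"bar",proj("top",L(a,181,y,0)),"fTop",proj("top",L(a,139,y,4)),"fBot",proj("top",L(a,139,y,-64)))
E
```

```text
240 rows130-182 [31, 32, 34, 35, 33, 30, 30, 30, 31, 37, 32, 34, 38, 42, 40, 72, 168, 216, 219, 214, 212, 215, 216, 219, 219, 215, 215, 215, 216, 218, 220, 215, 207, 213, 218, 222, 221, 221, 221, 220, 217, 215, 215, 220, 214, 153, 117, 43, 136, 214, 211, 211]
243 rows130-182 [48, 46, 38, 29, 30, 30, 33, 31, 31, 35, 34, 38, 36, 28, 24, 48, 147, 216, 219, 214, 211, 215, 216, 219, 220, 215, 215, 215, 215, 218, 221, 217, 208, 212, 218, 222, 221, 221, 220, 221, 217, 215, 215, 218, 215, 161, 121, 48, 144, 224, 224, 203]
260 rows130-182 [26, 26, 25, 45, 138, 227, 240, 240, 211, 148, 42, 28, 27, 32, 35, 30, 90, 183, 216, 215, 214, 213, 215, 215, 218, 219, 215, 214, 215, 218, 220, 220, 215, 209, 213, 219, 222, 221, 220, 219, 218, 217, 216, 217, 219, 211, 149, 117, 30, 152, 226, 216]
263 rows130-182 [38, 34, 33, 41, 127, 223, 240, 241, 217, 161, 74, 41, 33, 26, 28, 29, 75, 173, 216, 216, 215, 214, 215, 215, 218, 220, 215, 214, 215, 218, 220, 220, 216, 209, 213, 219, 221, 221, 220, 219, 219, 217, 217, 217, 219, 212, 156, 121, 40, 147, 225, 220]
75 1.68 bar [236.9724 139.309 ] fTop [238.0144 147.4935] fBot [236.0258 177.3494]
75 1.73 bar [237.2521 135.35  ] fTop [238.218  144.6362] fBot [236.1654 173.5777]
68 1.68 bar [240.5004 139.4465] fTop [241.3484 147.6243] fBot [239.4682 177.4879]
68 1.73 bar [240.7635 135.4863] fTop [241.5397 144.7662] fBot [239.6098 173.7159]
30 1.68 bar [259.667  140.1932] fTop [259.4601 148.3349] fBot [258.1693 178.2405]
30 1.73 bar [259.8397 136.2269] fTop [259.5848 145.4725] fBot [258.322  174.4665]
```

```bash
P="python3 -m pendant"
$P '0 0.08 0.01 0 0 0 0.5; 0 0.16 0.02 0 0 0 0.5; 0 0.16 0.02 0 0 0 0.5; 0 0.16 0.02 0 0 0 0.5; 0 0.16 0.02 0 0 0 0.5' 40|grep -v rot
$P '0 0 0 0 0 0 0.5; 0 0 0 0 0 0 0.5; 0 0 0 0 0 0 0.5; 0 0 0 0 0 0 0.5; 0 0 0 0 0 0 0.5'|grep -v rot
python3 - <<'E'
from h import *;rel()
im=ctrl.grab_frame("top").astype(float).mean(2)
for c in(240,260):print(im[130:142,c].astype(int),im[143:149,c].astype(int),im[172:180,c].astype(int))
rel()
E
```

```text
t: 14.45
tool_pos: [0.5926, 0.2502, 0.2528]
force: [-1.6, -4.5, -0.5]
width: 0.0103
grasp_force: 41.9
t: 14.87
tool_pos: [0.5926, 0.2502, 0.2528]
force: [-1.2, -4.9, -2.3]
width: 0.0104
grasp_force: 41.8
t 14.87 grasp box mm [ 93.3727  -0.4127 271.7697] yaw 90.01 zaxis [-0.0009 -0.0008 -1.    ] q [21.8784 23.9778 77.8246 -0.0259 78.2645 19.6445] F [-1.2057 -4.9269 -2.3149] w 0.0104 gf 41.8
[32 32 33 35 34 28 31 31 32 36 32 34] [ 43  42 132 214 218 217] [216 214 186 135  85  26 135 214]
[ 25  25  28 121 223 238 242 227 180 105  27  29] [ 33  36  34 141 216 217] [216 218 213 176 129  61  31 152]
t 14.92 grasp box mm [ 93.3763  -0.4306 271.7523] yaw 90.01 zaxis [-0.0009 -0.0009 -1.    ] q [21.8772 23.9788 77.8255 -0.0269 78.2642 19.6455] F [-1.506  -5.438  -3.1278] w 0.0102 gf 41.8
```

```bash
python3 -c "
from bench import ctrl;print(ctrl.job_done())"
```

```text
the job is handed in; nothing more can be done
None
```

The clamp lies open and released, and the lid is held still by its pull bar at about 1.73 rad, its balance point; I handed the job in at about 15 s, with no verdict returned.

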